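# Nest the washed plant pots by shape and size

## Task

The washed plant pots stand mouth down about the potting bench. Nest them, still mouth down, on the two plywood boards: the three round pots on the round board and the two square pots squared up with the square board, each stack centred on its board and begun with its smallest pot so that every larger pot goes right down over the smaller ones and its lip rests flat on the board. Leave the jar, the dish and the dibber where they are.

Things in the scene. Friction and masses are not known exactly. Their poses are not given: they have to be found in the camera images.
- round_large: the largest of three round terracotta-brown plastic plant pots, mouth down; 84 mm high; outside diameter 82 mm over the lip (lowest 8 mm), 78 mm above it, tapering evenly to 62 mm at the flat closed end on top with its four drain holes; hollow, walls 2.5 mm, mouth 73 mm wide inside; stiff, under 100 g. Origin: centre of the mouth, at the surface it stands on; z up.
- round_medium: the middle-sized one of three round terracotta-brown plastic plant pots, mouth down; 64 mm high; outside diameter 54 mm over the lip (lowest 8 mm), 50 mm above it, tapering evenly to 40 mm at the flat closed end on top with its four drain holes; hollow, walls 2.5 mm, mouth 45 mm wide inside; stiff, under 100 g. Origin: centre of the mouth, at the surface it stands on; z up.
- round_small: the smallest of three round terracotta-brown plastic plant pots, mouth down; 44 mm high; outside diameter 29 mm over the lip (lowest 8 mm), 26 mm above it, tapering evenly to 20 mm at the flat closed end on top with its four drain holes; hollow, walls 2.5 mm, mouth 21 mm wide inside; stiff, under 100 g. Origin: centre of the mouth, at the surface it stands on; z up.
- square_large: the larger of two square terracotta-brown plastic plant pots, mouth down; 72 mm high; 74 mm square over the lip (lowest 9 mm), 68 mm above it, tapering evenly to 62 mm at the flat closed end on top with four drain holes; hollow, walls 2.5 mm, mouth 63 mm square inside; stiff, under 100 g. Origin: centre of the mouth, at the surface it stands on; z up, x and y square to its sides.
- square_small: the smaller of two square terracotta-brown plastic plant pots, mouth down; 50 mm high; 46 mm square over the lip (lowest 9 mm), 42 mm above it, tapering evenly to 36 mm at the flat closed end on top with four drain holes; hollow, walls 2.5 mm, mouth 37 mm square inside; stiff, under 100 g. Origin: centre of the mouth, at the surface it stands on; z up, x and y square to its sides.
- round_board: round plywood stacking board, a flat disc 110 mm across and 8 mm thick, fixed to the bench. Origin: centre of its underside, on the bench; its flat top lies 8 mm above the origin.
- square_board: square plywood stacking board, 110 x 110 mm and 8 mm thick, fixed to the bench. Origin: centre of its underside, on the bench; its flat top lies 8 mm above the origin; x and y square to its sides.
- seed_jar: bystander: closed jar 60 mm across and 90 mm high, at the left of the bench. Origin: centre of its underside.
- seed_dish: bystander: white bowl 90 mm across and 30 mm high, at the right of the bench. Origin: centre of its underside.
- dibber: bystander: dibber (planting stick) with wooden handle and steel shank, 230 mm long, 22 mm high, lying across the far side of the bench. Origin: on the bench near its middle; y along it towards the steel end.
There are look-alikes about, which are no part of the job. Leave any green look-alike of the square_large alone. What is shaped like the square_small but blue or purple is not meant.

How it is judged:
By the outcome, as a careful person would: the job done as asked, in the order asked, and still so for the second after the job is handed in, with the robot touching nothing.
It also fails if it takes over 131 s, if anything falls off the work surface, if the arm or the gripper's body presses on something with over 40 N, if the wrist force passes 120 N, or if a joint passes its speed limit or range.

## Robot

A 7-joint arm with a two-finger parallel gripper is mounted at the origin on the work surface. World frame = base frame: x ahead of the robot, y to its left, z up, the work surface at z = 0. Lengths are in m, angles in rad, forces in N, time in s.
With the tool pointing down it reaches from about 0.425 to 0.875 m from the base axis. Payload 8.4 kg.
Tool frame: the origin (TCP) lies between the finger pads; the fingertips stand 8 mm ahead of it and the grasp point (between the pads) lies 11 mm behind it (tip_extent is the distance from the TCP to the fingertips, in m); z points along the fingers, y is the line along which they close (so a half turn about z gives the same grasp; the last joint's range is limited). The gripper opens to 87 mm and grips with 3 to 60 N. Pads are 19 mm wide; open, the fingers measure 117 mm over their backs; the gripper's body (75 mm by 190 mm) begins 51 mm behind the grasp point.
Start: joints at [1.193, 0.333, 0.04, 1.465, -0.013, 1.343, -0.059], TCP at [0.179, -0.625, 0.231] pointing down, gripper open.
Joint ranges: [-2.58, 2.58], [-0.38, 2.09], [-1.3, 1.39], [0.25, 2.4], [-1.5, 4.64], [0.08, 2.09], [-2.65, 2.65]. Speed limits (rad/s): [2.22, 2.22, 2.79, 2.79, 3.14, 3.14, 3.14].

## Interface

Orientations are given as a unit quaternion [x, y, z, w].
In Python, from plant import * gives the robot as it stands.
- The arm moves only by the tool jog_arm, called after "Request:" as a command line: name --pt "numbers of a row" for each row, then --argument value for the rest. Schema: {"type":"object","properties":{"increments":{"type":"array","items":{"type":"array","items":{"type":"number"},"minItems":5,"maxItems":5},"minItems":1,"maxItems":12},"only":{"type":"string"},"quiet":{"type":"boolean"},"lines":{"type":"string"}},"required":["increments"],"additionalProperties":false}. increments is a list of rows, 1 to 12 of them, each of 5 numbers: the opening from 0.0 (shut) to 1.0 (fully open), then dx, dy, dz in parts of the range, where 1.0 means 0.6 m, then a turn about the tool's z in parts of the range, where 1.0 means pi rad; each row is the pose to reach, as a shift and turn from the pose commanded when the call began, along the tool's axes at that moment; what a row does not reach only later rows make up. A row lasts 1/12 s, in which the tool goes at most 0.0417 m and 0.125 rad, less where a joint would pass 70% of its speed; a pose out of reach is approached as far as the arm can. The fingers move at their own pace and stop on an object; the grip force is fixed at half the most. Time passes only in rows, so rows that do not move let the fingers close. The tool returns the time, the measured TCP pose, the force, the opening and the grip force at its end. only (a regular expression) keeps the lines of the reply that match it, lines (a string "A,B") keeps lines A to B, and quiet returns only ok. A shift or turn number past 1, either way, is cut back to 1. Input that does not fit is refused with a message, and nothing moves.
- read_state(): the state, without advancing time (a new reading comes with each control period).
- grab_frame(name): name is "scene" or "top" or "wrist"; returns a dict with "img" (420x560x3 uint8, red, green, blue), "camera_matrix" (3x3 intrinsics, pixels), "R" (3x3) and "t" (3): a world point X has camera coordinates R X + t; the wrist camera has in their place "tool_from_camera" (4x4, takes a point from camera to tool coordinates, whose origin is the TCP and whose axes are the flange's). Camera axes: x right, y down, z forward; pixel columns grow to the right and rows downward; lengths in m; the calibration is good to about 2 mm. The wrist camera is an equidistant fisheye: a pixel r from the principal point sees the ray r / f radians off the axis. A picture is of the moment at which its call begins: read the wrist's pose just before it. There is no depth.
- sign_off(): hands the job in; it is judged then, once.
The state is a dict: "t": time; "qpos": joint angles; "dq": joint speeds; "tau": joint torques, N m; "position": TCP position; "eef_rot": TCP orientation; "ft_force": force on the tool from outside, world axes, zero at the start; "ft_torque": the same for the moment, N m; "width": opening from 0.0 (shut) to 1.0 (fully open); "grasp_force": force on a finger pad.
Only numpy, scipy, OpenCV 4.12 (cv2) and the standard library are available. Lean on these libraries where they do the work, as an engineer would, in place of code of your own. Each camera call takes 0.05 s, during which the arm holds its last target. There are 200 camera calls.

## Working session

There is one attempt and no reset: what is moved stays moved. The work goes in short steps, Python scripts to look and compute and a tool call to move; the robot and the scene stay as the last step left them, time stands still between calls to the robot, and variables do not carry over. Pictures are saved under pics/ and viewed, at most 15 in all, crops included, and the job is handed in when it is done.

```bash
mkdir -p pics
```

Run:
```python
from plant import *
import cv2,numpy as np
s=read_state();print({k:np.round(v,3).tolist() for k,v in s.items()})
for n in("top","scene"):
    f=grab_frame(n);cv2.imwrite(f"pics/{n}0.png",f["img"][:,:,::-1]);print(n,f["camera_matrix"],f["R"],f["t"])
```

```text
{'t': 0.0, 'qpos': [1.193, 0.334, 0.04, 1.466, -0.013, 1.343, -0.059], 'dq': [0.001, -0.0, 0.0, 0.001, 0.001, 0.0, 0.001], 'tau': [-0.001, -65.636, 1.334, -40.38, -0.06, 0.045, 0.0], 'position': [0.179, -0.624, 0.23], 'eef_rot': [0.99, 0.139, -0.0, -0.001], 'ft_force': [-0.623, -0.47, -0.194], 'ft_torque': [-0.02, 0.087, 0.032], 'grasp_force': 0.0, 'width': 0.998}
top [[427.9464417    0.         275.19320426]
 [  0.         427.9464417  210.02734953]
 [  0.           0.           1.        ]] [[-0.02277902 -0.99932365 -0.02886791]
 [-0.9986129   0.02411491 -0.04680537]
 [ 0.04746986  0.02776169 -0.99848681]] [0.02868745 0.57946897 1.04065232]
scene [[438.49362434   0.         283.70572421]
 [  0.         438.49362434 200.81192328]
 [  0.           0.           1.        ]] [[ 0.8139374   0.580952    0.0008282 ]
 [ 0.38102687 -0.53275693 -0.75563786]
 [-0.43854809  0.61535748 -0.65498911]] [-0.49372023 -0.20682082  1.40595596]
```

View pics/top0.png

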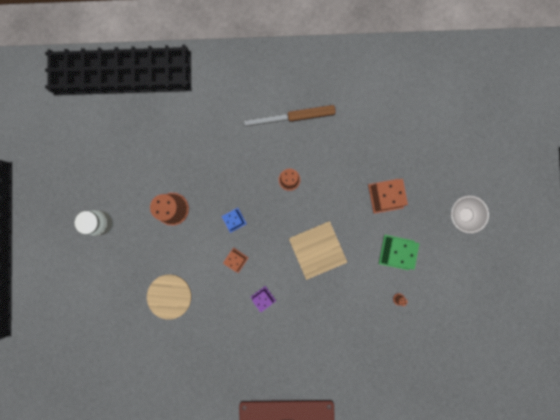

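View pics/scene0.png

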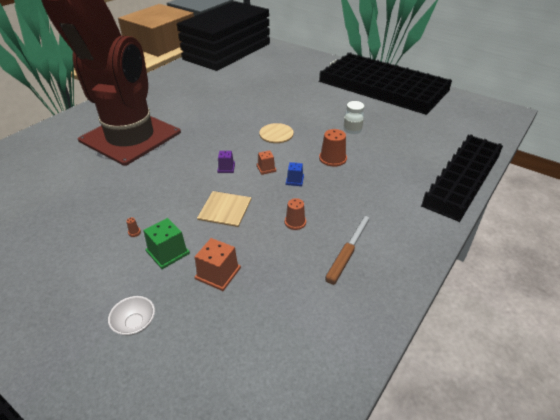

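Candidates: the terracotta pots are round_large (165,208), round_medium (289,179), round_small (400,300), square_large (388,195) and square_small (235,260). The look-alikes are green (400,253), blue (233,220) and purple (263,300), which I'll leave. The boards are at (169,297) and (318,250).

Create h.py:
```python
from plant import *
import cv2,numpy as np
from scipy.spatial.transform import Rotation as Ro
H=dict(round_large=.084,round_medium=.064,round_small=.044,square_large=.072,square_small=.050)
def masks(im):
    h=cv2.cvtColor(im,cv2.COLOR_RGB2HSV)
    br=cv2.inRange(h,(0,120,50),(12,255,255))
    wd=cv2.inRange(h,(13,50,110),(28,200,255))
    return br,wd
def blobs(m,amin):
    c,_=cv2.findContours(m,cv2.RETR_EXTERNAL,cv2.CHAIN_APPROX_NONE)
    return [k for k in c if cv2.contourArea(k)>amin]
def cen(k):
    M=cv2.moments(k);return np.array([M['m10'],M['m01']])/M['m00']
def cast(f,px,z,pose=None):
    K=f["camera_matrix"];px=np.atleast_2d(px).astype(float)
    u=(px-[K[0,2],K[1,2]])/[K[0,0],K[1,1]]
    if "R" in f:
        d=np.c_[u,np.ones(len(u))]@f["R"];o=-f["R"].T@f["t"]
    else:
        th=np.linalg.norm(u,axis=1,keepdims=True)+1e-12
        d=np.c_[u/th*np.sin(th),np.cos(th)]
        T=np.eye(4);T[:3,:3]=Ro.from_quat(pose["eef_rot"]).as_matrix();T[:3,3]=pose["position"]
        T=T@f["tool_from_camera"];d=d@T[:3,:3].T;o=T[:3,3]
    return (o+d*((z-o[2])/d[:,2])[:,None])[:,:2]
def wrist():
    s=read_state();f=grab_frame("wrist");return s,f
def go(x,y,z,yaw=None,sym=np.pi):
    "shift in tool axes to TCP target; yaw = world angle of tool y axis (mod sym)"
    s=read_state();R=Ro.from_quat(s["eef_rot"]).as_matrix()
    d=R.T@(np.array([x,y,z])-s["position"]);t=0
    if yaw is not None:
        c=np.arctan2(R[1,1],R[0,1]);t=-((yaw-c+sym/2)%sym-sym/2)
    print("go",np.round(d,4),"turn",round(t,3),"q7",round(s["qpos"][6],2),"t",round(s["t"],2))
```

Run:
```python
from h import *
f=grab_frame("top");br,wd=masks(f["img"])
for m,n,z in((br,"br",.025),(wd,"wd",.008)):
    for k in blobs(m,40):
        c=cen(k);r=cv2.minAreaRect(k)
        p=cast(f,c,z)[0];e=cast(f,cv2.boxPoints(r),z);a=np.arctan2(*(e[1]-e[0])[::-1])
        print(n,c.round(),cv2.contourArea(k),p.round(3),"r",np.hypot(*p).round(3),"ang",a.round(2),"sz",np.round(np.array(r[1]),0))
s,w=wrist();print(w["camera_matrix"],w["tool_from_camera"].round(3))
im=f["img"][140:320,140:440];cv2.imwrite("pics/crop.png",cv2.resize(im,(800,480),interpolation=2)[:,:,::-1])
```

```text
br [399. 300.] 72.0 [ 0.358 -0.278] r 0.453 ang -0.81 sz [12.  8.]
br [235. 260.] 248.0 [0.46  0.115] r 0.474 ang -0.61 sz [16. 17.]
br [169. 208.] 824.5 [0.59  0.275] r 0.651 ang -1.6 sz [29. 36.]
br [388. 195.] 860.0 [ 0.609 -0.259] r 0.661 ang -1.4 sz [28. 33.]
br [289. 179.] 267.0 [ 0.654 -0.021] r 0.655 ang -1.6 sz [18. 18.]
wd [168. 297.] 1507.0 [0.373 0.284] r 0.468 ang -1.59 sz [43. 43.]
wd [318. 250.] 1942.5 [ 0.479 -0.087] r 0.487 ang -1.19 sz [45. 45.]
wd [312. 112.] 255.5 [ 0.822 -0.082] r 0.826 ang -1.45 sz [ 8. 46.]
[[325.1922621    0.         277.59588591]
 [  0.         325.1922621  207.25663205]
 [  0.           0.           1.        ]] [[ 0.    -0.966 -0.26   0.073]
 [ 1.     0.     0.    -0.   ]
 [-0.    -0.26   0.966 -0.155]
 [ 0.     0.     0.     1.   ]]
```

View pics/crop.png

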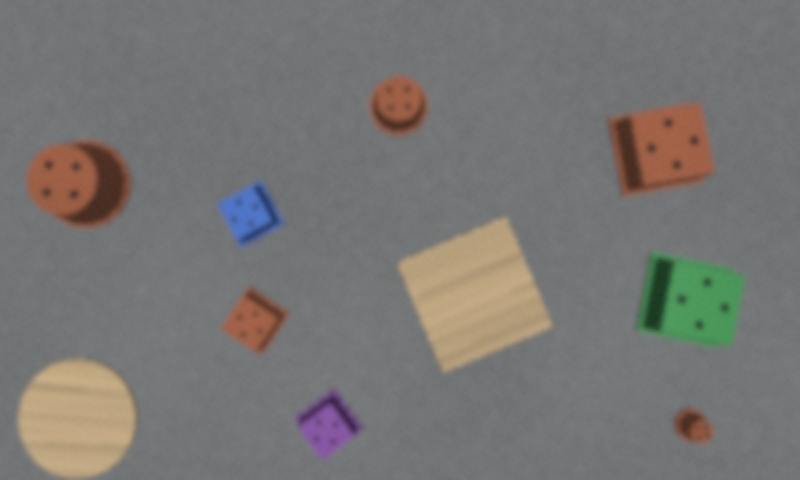

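The crop shows five brown pots with their drain holes, clearly distinct from the green, blue and purple ones. Both boards are clear. First reach is to round_small.

```bash
python3 -c "
from h import *
go(.355,-.280,.17)"
```

```text
go [ 0.2643 -0.2828  0.0603] turn 0 q7 -0.06 t 0.2
```

The rows are not in the units I measure in: shifts go in shares of 0.6 m and turns go in shares of pi rad. I convert before sending: -0.283 m / 0.6 = -0.4717, 0.264 m / 0.6 = 0.44.

Request:
jog_arm --pt "1 0.44 -0.4717 0 0" --pt "1 0.44 -0.4717 0 0" --pt "1 0.44 -0.4717 0 0" --pt "1 0.44 -0.4717 0 0" --pt "1 0.44 -0.4717 0.1 0" --pt "1 0.44 -0.4717 0.1 0" --pt "1 0.44 -0.4717 0.1 0" --pt "1 0.44 -0.4717 0.1 0" --pt "1 0.44 -0.4717 0.1 0" --pt "1 0.44 -0.4717 0.1 0" --pt "1 0.44 -0.4717 0.1 0" --pt "1 0.44 -0.4717 0.1 0"

```text
t: 1.2
position: [0.355, -0.2793, 0.1704]
eef_rot: [0.99, 0.14, -0.0, -0.0]
ft_force: [0.4, -0.7, 0.3]
width: 1.0
grasp_force: 0.0
```

```bash
python3 -c "
from h import *
s,f=wrist();print(s['position'],s['dq'])
br,_=masks(f['img'])
for k in blobs(br,100):print(cen(k),cv2.contourArea(k),cast(f,cen(k),.025,s),cast(f,cen(k),.044,s))
cv2.imwrite('pics/w1.png',f['img'][:,:,::-1])"
```

```text
[ 0.35502042 -0.27930845  0.17043785] [ 0.02594195  0.00434227  0.04142355 -0.02195631  0.01006462  0.00471571
  0.01224521]
[  4.9221902  411.15850144] 173.5 [[-0.26473228  0.16465027]] [[-0.22107373  0.13782612]]
[279.29122559 194.97177135] 708.5 [[ 0.35901212 -0.2797746 ]] [[ 0.36318102 -0.27846193]]
[ 7.77321282 36.62421254] 608.5 [[0.46062243 0.08784376]] [[0.45835832 0.06588227]]
```

View pics/w1.png

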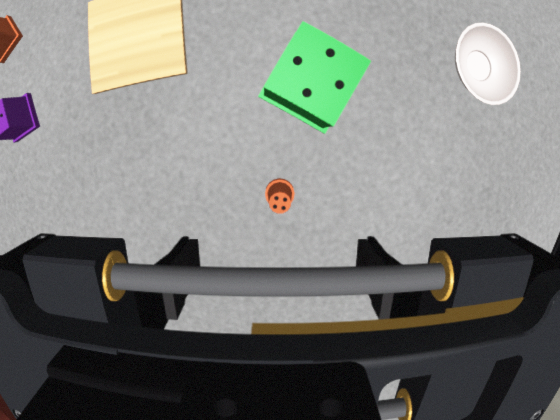

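Add to h.py:
```python
def holes(f,near,s=None,z=None,vmax=75):
    "drain holes of the brown pot nearest pixel near -> pixel centroids, cast centre"
    im=f["img"];br,_=masks(im)
    br=cv2.morphologyEx(br,cv2.MORPH_CLOSE,np.ones((5,5)))
    k=min(blobs(br,100),key=lambda k:np.hypot(*(cen(k)-near)))
    m=np.zeros(br.shape,np.uint8);cv2.drawContours(m,[k],-1,255,-1)
    m=cv2.erode(m,np.ones((3,3)))
    v=im.max(2);d=((v<vmax)&(m>0)).astype(np.uint8)
    n,_,st,c=cv2.connectedComponentsWithStats(d)
    o=np.argsort(-st[1:,4])[:4]+1
    print("holes",st[o,4],c[o].round(1).tolist())
    p=cast(f,c[o],z,s);print("centre",p.mean(0).round(4));return k,p
```

```bash
python3 -c "
from h import *
s,f=wrist()
k,p=holes(f,(280,195),s,.044)
print(np.sort(f['img'].max(2)[200:215,270:290].ravel())[::12])
go(*p.mean(0),.039)"
```

```text
holes [6 6 4 4] [[283.2, 198.2], [273.2, 205.2], [274.5, 196.5], [281.5, 206.5]]
centre [ 0.3567 -0.2804]
[ 40  88 143 170 177 179 181 182 185 187 196 213 220 231 232 233 235 236
 237 238 238 238 239 239 240]
go [ 2.400e-03 -1.000e-04  1.318e-01] turn 0 q7 -0.72 t 1.3
```

Converted, 0.15 m / 0.6 = 0.25, 0.12 m / 0.6 = 0.2.

Request:
jog_arm --pt "1 0.004 0 0.0667 0" --pt "1 0.004 0 0.1333 0" --pt "1 0.004 0 0.2 0" --pt "1 0.004 0 0.25 0" --pt "1 0.004 0 0.25 0" --pt "0 0.004 0 0.25 0" --pt "0 0.004 0 0.25 0" --pt "0 0.004 0 0.25 0" --pt "0 0.004 0 0.25 0" --pt "0 0.004 0 0.25 0" --pt "0 0.004 0 0.25 0" --pt "0 0.004 0 0.25 0"

```text
t: 2.3
position: [0.3574, -0.2797, 0.0211]
eef_rot: [0.99, 0.139, 0.0, 0.0]
ft_force: [0.1, -0.0, 0.3]
width: 0.556
grasp_force: 0.0
```

Converted, -0.14 m / 0.6 = -0.2333, -0.12 m / 0.6 = -0.2.

Request:
jog_arm --pt "0 0 0 0 0" --pt "0 0 0 0 0" --pt "0 0 0 0 0" --pt "0 0 0 0 0" --pt "0 0 0 0 0" --pt "0 0 0 0 0" --pt "0 0 0 0 0" --pt "0 0 0 -0.0667 0" --pt "0 0 0 -0.1333 0" --pt "0 0 0 -0.2 0" --pt "0 0 0 -0.2333 0"

```text
t: 3.22
position: [0.3585, -0.2803, 0.1652]
eef_rot: [0.99, 0.139, 0.002, 0.002]
ft_force: [0.7, -1.1, 0.0]
width: 0.256
grasp_force: 29.9
```

```bash
python3 -c "
from h import *
go(.5,-.05,.161)
go(.373,.284,.161)"
```

```text
go [ 0.1994 -0.1824  0.004 ] turn 0 q7 -0.72 t 3.22
go [ 0.1693 -0.5385  0.0025] turn 0 q7 -0.72 t 3.22
```

Converted, -0.53 m / 0.6 = -0.8833, 0.2 m / 0.6 = 0.3333.

Request:
jog_arm --pt "0 0.3333 -0.3 0 0" --pt "0 0.3333 -0.3 0 0" --pt "0 0.3333 -0.3 0 0" --pt "0 0.3333 -0.3 0 0" --pt "0 0.3333 -0.3 0 0" --pt "0 0.3333 -0.3 0 0" --pt "0 0.3333 -0.3 0 0" --pt "0 0.2833 -0.8833 0 0" --pt "0 0.2833 -0.8833 0 0" --pt "0 0.2833 -0.8833 0 0" --pt "0 0.2833 -0.8833 0 0" --pt "0 0.2833 -0.8833 0 0"

```text
t: 4.22
position: [0.4245, 0.1449, 0.1606]
eef_rot: [0.99, 0.139, 0.0, 0.0]
ft_force: [1.7, 0.4, 0.2]
width: 0.261
grasp_force: 29.9
```

Request:
jog_arm --pt "0 -0.0167 -0.2333 0 0" --pt "0 -0.0167 -0.2333 0 0" --pt "0 -0.0167 -0.2333 0 0" --pt "0 -0.0167 -0.2333 0 0" --pt "0 -0.0167 -0.2333 0 0"

```text
t: 4.63
position: [0.3752, 0.2795, 0.161]
eef_rot: [0.99, 0.142, 0.0, -0.001]
ft_force: [0.2, 0.2, -0.3]
width: 0.254
grasp_force: 29.9
```

```bash
python3 -c "
from h import *
go(.373,.284,.161)
s,f=wrist();cv2.imwrite('pics/w2.png',f['img'][:,:,::-1])
br,wd=masks(f['img'])
for k in blobs(wd,2000):
  P=cast(f,k[:,0],.008,s).astype(np.float32);print(len(k),cv2.minEnclosingCircle(P),cv2.fitEllipse(P),cv2.boundingRect(k))"
```

```text
go [-0.0008 -0.005  -0.    ] turn 0 q7 -2.06 t 4.63
650 ((0.22405141592025757, 0.221761092543602), 0.2025144100189209) ((0.29122194647789, 0.03318038582801819), (0.019458234310150146, 0.8397758603096008), 17.14870262145996) (126, 310, 322, 24)
773 ((0.3740170896053314, 0.2849232256412506), 0.05502188205718994) ((0.3917972147464752, 0.28270137310028076), (0.05815882608294487, 0.11012864112854004), 172.65451049804688) (218, 141, 111, 87)
```

View pics/w2.png

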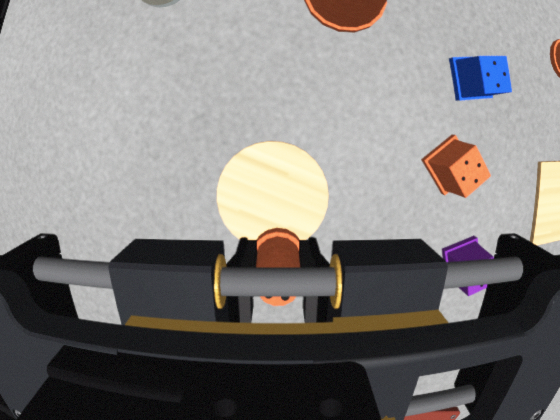

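Converted, 0.1305 m / 0.6 = 0.2175, 0.125 m / 0.6 = 0.2083.

```bash
python3 -c "
from h import *
go(.3747,.2856,.030)"
```

```text
go [ 0.0008 -0.0087  0.1306] turn 0 q7 -2.06 t 4.68
```

Request:
jog_arm --pt "0 0.0017 -0.01 0.0667 0" --pt "0 0.0017 -0.01 0.1333 0" --pt "0 0.0017 -0.01 0.1833 0" --pt "0 0.0017 -0.01 0.2083 0" --pt "0 0.0017 -0.01 0.2175 0" --pt "0 0.0017 -0.01 0.2175 0" --pt "0 0.0017 -0.01 0.2175 0"

```text
t: 5.27
position: [0.3775, 0.2802, 0.0302]
eef_rot: [0.99, 0.138, -0.0, 0.0]
ft_force: [0.7, 0.2, -0.8]
width: 0.26
grasp_force: 29.9
```

```bash
python3 -c "
from h import *
go(.3747,.2856,.0291)"
```

```text
go [-0.0012 -0.006   0.0011] turn 0 q7 -2.26 t 5.27
```

Converted, -0.006 m / 0.6 = -0.01, -0.0012 m / 0.6 = -0.002.

Request:
jog_arm --pt "0 -0.002 -0.01 0 0" --pt "0 -0.002 -0.01 0.0017 0" --pt "0 -0.002 -0.01 0.0025 0" --pt "0 -0.002 -0.01 0.0025 0"

```text
t: 5.6
position: [0.3742, 0.2865, 0.0288]
eef_rot: [0.99, 0.139, 0.0, 0.0]
ft_force: [-0.3, 0.3, -0.8]
width: 0.26
grasp_force: 29.9
```

```bash
python3 -c "
from h import *
go(.3747,.2856,.0291);s=read_state();print(s['position'],s['ft_force'])"
```

```text
go [ 0.0003  0.001  -0.0003] turn 0 q7 -2.28 t 5.6
[0.37416265 0.28653195 0.02875279] [-0.28667908  0.28041122 -0.76710236]
```

Converted, -0.14 m / 0.6 = -0.2333, -0.11 m / 0.6 = -0.1833.

Request:
jog_arm --pt "1 0 0 0 0" --pt "1 0 0 0 0" --pt "1 0 0 0 0" --pt "1 0 0 0 0" --pt "1 0 0 0 0" --pt "1 0 0 -0.05 0" --pt "1 0 0 -0.1167 0" --pt "1 0 0 -0.1833 0" --pt "1 -0.0333 0 -0.2333 0" --pt "1 -0.0667 0 -0.2333 0" --pt "1 -0.0667 0 -0.2333 0"

```text
t: 6.52
position: [0.3338, 0.2758, 0.17]
eef_rot: [0.99, 0.14, 0.002, 0.001]
ft_force: [-0.3, 0.1, -0.4]
width: 0.968
grasp_force: 0.0
```

```bash
python3 -c "
from h import *
s,f=wrist()
br,wd=masks(f['img']);print([(cen(k).round(),cv2.contourArea(k)) for k in blobs(br,100)])
k,p=holes(f,(278,210),s,.052);print(p.round(4))
cv2.imwrite('pics/w3.png',f['img'][:,:,::-1])"
```

```text
[(array([387., 391.]), 175.5), (array([278., 155.]), 658.0), (array([460., 126.]), 2418.5), (array([553.,  28.]), 377.5)]
holes [8 7 6 6] [[283.9, 156.1], [282.7, 165.0], [274.5, 155.0], [273.5, 164.0]]
centre [0.3731 0.2861]
[[0.3775 0.2828]
 [0.37   0.2816]
 [0.3763 0.2906]
 [0.3687 0.2893]]
```

View pics/w3.png

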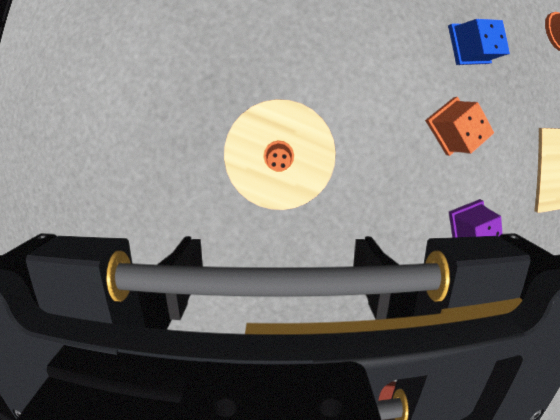

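The small pot stands upright, centred on the board at (278,155) to about 1 mm. Next is square_small.

Converted, 0.192 m / 0.6 = 0.32, 0.18 m / 0.6 = 0.3.

```bash
python3 -c "
from h import *
go(.435,.105,.17)"
```

```text
go [ 0.0491  0.1912 -0.0002] turn 0 q7 -2.03 t 6.57
```

Request:
jog_arm --pt "1 0.0667 0.3 0 0" --pt "1 0.0667 0.3 0 0" --pt "1 0.0667 0.3 0 0" --pt "1 0.0667 0.3 0 0" --pt "1 0.0833 0.32 0 0" --pt "1 0.0833 0.32 0 0" --pt "1 0.0833 0.32 0 0" --pt "1 0.0833 0.32 0 0"

```text
t: 7.23
position: [0.4362, 0.1051, 0.1678]
eef_rot: [0.99, 0.139, -0.001, -0.0]
ft_force: [-0.4, -0.6, 0.4]
width: 0.996
grasp_force: 0.0
```

```bash
python3 -c "
from h import *
s,f=wrist();cv2.imwrite('pics/w4.png',f['img'][:,:,::-1]);print(s['position'])
br,wd=masks(f['img']);print([(cen(k).round(),cv2.contourArea(k)) for k in blobs(br,500)])
k=min(blobs(br,500),key=lambda k:np.hypot(*(cen(k)-(278,200))))
k,p=holes(f,cen(k),s,.05);print(p.round(4));R=cv2.minAreaRect(p.astype(np.float32));print(R)
q=cast(f,k[:,0],.0,s).astype(np.float32);print(cv2.minAreaRect(q))"
```

```text
[0.43621973 0.10507123 0.16775452]
[(array([ 97., 210.]), 763.5), (array([273., 170.]), 2322.5), (array([459.,  29.]), 2719.5), (array([153.,  19.]), 3306.5)]
holes [9 9 9 8] [[263.9, 166.3], [282.0, 168.0], [262.0, 184.0], [279.9, 185.9]]
centre [0.4602 0.1171]
[[0.4664 0.1259]
 [0.4693 0.1108]
 [0.4513 0.1234]
 [0.4539 0.1083]]
((0.4602934420108795, 0.11712297052145004), (0.01562659442424774, 0.0153510058298707), 9.461057662963867)
((0.4571991562843323, 0.11660376191139221), (0.04973040521144867, 0.04999716579914093), 54.97426223754883)
```

View pics/w4.png

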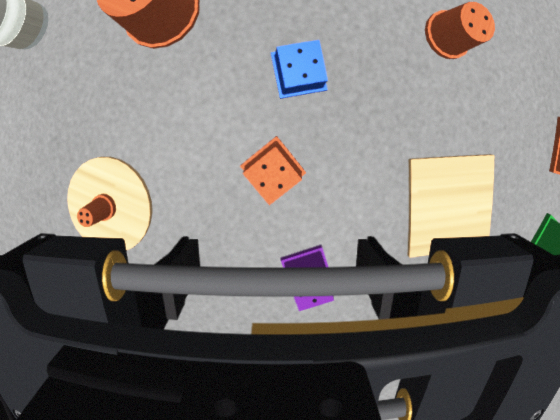

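```bash
python3 -c "
from h import *
go(.4602,.1171,.022,np.radians(-35.4))
s,f=wrist();_,wd=masks(f['img'])
k=max([k for k in blobs(wd,2000) if cen(k)[1]<260 and cen(k)[0]>350],key=cv2.contourArea)
P=cast(f,k[:,0],.008,s).astype(np.float32);print(cv2.minAreaRect(P))"
```

```text
go [ 0.0266 -0.0043  0.1459] turn -0.673 q7 -1.62 t 7.28
((0.4800507426261902, -0.08502937853336334), (0.11130864918231964, 0.11274029314517975), 21.557437896728516)
```

Converted, 0.08 m / 0.6 = 0.1333, 0.06 m / 0.6 = 0.1, -0.673 rad / 3.1416 = -0.2142.

Request:
jog_arm --pt "1 0.0443 -0.0072 0 -0.0398" --pt "1 0.0443 -0.0072 0 -0.0796" --pt "1 0.0443 -0.0072 0.0333 -0.1194" --pt "1 0.0443 -0.0072 0.0667 -0.1592" --pt "1 0.0443 -0.0072 0.1 -0.1989" --pt "1 0.0443 -0.0072 0.1333 -0.2142" --pt "0.8 0.0443 -0.0072 0.1333 -0.2142" --pt "0.8 0.0443 -0.0072 0.1333 -0.2142"

```text
t: 8.0
position: [0.4598, 0.117, 0.0883]
eef_rot: [0.889, 0.458, -0.001, -0.001]
ft_force: [0.2, 0.6, 0.7]
width: 0.914
grasp_force: 0.0
```

```bash
python3 -c "
from h import *
go(.4602,.1171,.022,np.radians(-35.4))"
```

```text
go [0.0004 0.0003 0.0663] turn -0.001 q7 -1.07 t 8.0
```

Converted, 0.066 m / 0.6 = 0.11, 0.04 m / 0.6 = 0.0667.

Request:
jog_arm --pt "0.8 0 0 0.0667 0" --pt "0.8 0 0 0.11 0" --pt "0.8 0 0 0.11 0" --pt "0 0 0 0.11 0" --pt "0 0 0 0.11 0" --pt "0 0 0 0.11 0" --pt "0 0 0 0.11 0" --pt "0 0 0 0.11 0" --pt "0 0 0 0.11 0" --pt "0 0 0 0.11 0" --pt "0 0 0 0.11 0" --pt "0 0 0 0.11 0"

```text
t: 9.0
position: [0.4615, 0.1162, 0.0235]
eef_rot: [0.889, 0.458, 0.001, 0.0]
ft_force: [-1.7, -1.3, 8.0]
width: 0.448
grasp_force: 30.2
```

```bash
python3 -c "
from h import *
go(.48,-.085,.12,np.radians(21.56-90))"
```

```text
go [-0.1531  0.132  -0.0965] turn 0.575 q7 -1.16 t 9.0
```

Converted, -0.153 m / 0.6 = -0.255, 0.132 m / 0.6 = 0.22, 0.575 rad / 3.1416 = 0.183.

Request:
jog_arm --pt "0 0 0 -0.0667 0" --pt "0 0 0 -0.1333 0" --pt "0 0 0 -0.1667 0" --pt "0 -0.255 0.22 -0.1667 0.0382" --pt "0 -0.255 0.22 -0.1667 0.0764" --pt "0 -0.255 0.22 -0.1667 0.1146" --pt "0 -0.255 0.22 -0.1667 0.1528" --pt "0 -0.255 0.22 -0.1667 0.183" --pt "0 -0.255 0.22 -0.1667 0.183" --pt "0 -0.255 0.22 -0.1667 0.183" --pt "0 -0.255 0.22 -0.1667 0.183" --pt "0 -0.255 0.22 -0.1667 0.183"

```text
t: 10.0
position: [0.4796, -0.0836, 0.1226]
eef_rot: [0.982, 0.189, 0.0, -0.0]
ft_force: [0.5, 0.1, -0.5]
width: 0.45
grasp_force: 29.9
```

```bash
python3 -c "
from h import *
go(.48,-.085,.033,np.radians(21.56-90))
s,f=wrist();_,wd=masks(f['img'])
k=max([k for k in blobs(wd,2000) if cen(k)[1]<260],key=cv2.contourArea)
P=cast(f,k[:,0],.008,s).astype(np.float32);print(cen(k),cv2.minAreaRect(P));np.save('P.npy',P)
cv2.imwrite('pics/w5.png',f['img'][:,:,::-1])"
```

```text
go [-0.0001  0.0015  0.0896] turn 0.003 q7 -1.17 t 10.0
[281.50297634 182.81447748] ((0.48570728302001953, -0.0838148295879364), (0.09890733659267426, 0.11028246581554413), 21.547513961791992)
```

View pics/w5.png

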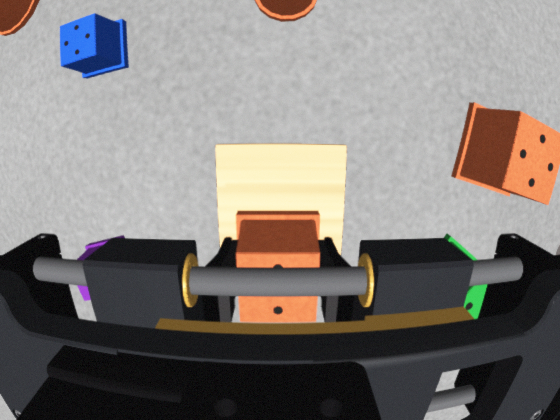

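Converted, 0.0895 m / 0.6 = 0.1492, 0.088 m / 0.6 = 0.1467.

Request:
jog_arm --pt "0 0 0.003 0.0667 0" --pt "0 0 0.003 0.125 0" --pt "0 0 0.003 0.1467 0" --pt "0 0 0.003 0.1492 0" --pt "0 0 0.003 0.1492 0" --pt "0 0 0.003 0.1492 0"

```text
t: 10.55
position: [0.4805, -0.0858, 0.0334]
eef_rot: [0.982, 0.188, 0.0, -0.0]
ft_force: [0.6, -0.4, 0.2]
width: 0.455
grasp_force: 29.9
```

```bash
python3 -c "
from h import *
go(.4802,-.0856,.0315,np.radians(21.55-90))"
```

```text
go [-0.0003 -0.0003  0.0019] turn 0.002 q7 -1.24 t 10.55
```

Converted, -0.14 m / 0.6 = -0.2333, -0.11 m / 0.6 = -0.1833.

Request:
jog_arm --pt "0 0 0 0.003 0" --pt "0 0 0 0.003 0" --pt "1 0 0 0.003 0" --pt "1 0 0 0.003 0" --pt "1 0 0 0.003 0" --pt "1 0 0 0.003 0" --pt "1 0 0 0.003 0" --pt "1 0 0 -0.05 0" --pt "1 0 0 -0.1167 0" --pt "1 0 0 -0.1833 0" --pt "1 -0.05 0 -0.2333 0" --pt "1 -0.05 0 -0.2333 0"

```text
t: 11.55
position: [0.4527, -0.0995, 0.1791]
eef_rot: [0.982, 0.187, 0.003, 0.003]
ft_force: [1.4, -1.0, 0.2]
width: 0.988
grasp_force: 0.0
```

```bash
python3 -c "
from h import *
s,f=wrist();br,wd=masks(f['img'])
print([(cen(k).round(),cv2.contourArea(k)) for k in blobs(br,500)])
k=max([k for k in blobs(wd,2000) if cen(k)[1]<260],key=cv2.contourArea)
P=cast(f,k[:,0],.008,s).astype(np.float32);print(cen(k),cv2.minAreaRect(P))
k,p=holes(f,(280,190),s,.058);print(cv2.minAreaRect(p.astype(np.float32)))
go(.575,-.252,.17)"
```

```text
[(array([275., 166.]), 2138.0), (array([473., 117.]), 5925.0), (array([31.,  8.]), 813.0)]
[274.15774046 162.67034909] ((0.4805658459663391, -0.08603867888450623), (0.10952228307723999, 0.11039698123931885), 21.52972984313965)
holes [7 7 7 7] [[274.7, 159.0], [262.0, 171.7], [287.0, 171.7], [274.7, 184.0]]
centre [ 0.4804 -0.0867]
((0.4805418848991394, -0.08675875514745712), (0.015308894217014313, 0.015461642295122147), 66.84496307373047)
go [0.0577 0.1869 0.0076] turn 0 q7 -1.08 t 11.6
```

Converted, 0.187 m / 0.6 = 0.3117, 0.058 m / 0.6 = 0.0967.

Request:
jog_arm --pt "1 0.0967 0.3117 0 0" --pt "1 0.0967 0.3117 0 0" --pt "1 0.0967 0.3117 0 0" --pt "1 0.0967 0.3117 0 0" --pt "1 0.0967 0.3117 0 0" --pt "1 0.0967 0.3117 0 0" --pt "1 0.0967 0.3117 0 0" --pt "1 0.0967 0.3117 0 0"

```text
t: 12.27
position: [0.5748, -0.249, 0.1715]
eef_rot: [0.982, 0.188, -0.001, -0.001]
ft_force: [-0.2, -0.2, 0.3]
width: 0.998
grasp_force: 0.0
```

```bash
python3 -c "
from h import *
s,f=wrist();br,wd=masks(f['img']);print(s['position'])
print([(cen(k).round(),cv2.contourArea(k)) for k in blobs(br,500)])
k=max([k for k in blobs(br,2000) if cen(k)[1]<260],key=cv2.contourArea)
k,p=holes(f,cen(k),s,.072);r=cv2.minAreaRect(p.astype(np.float32));print(r,cv2.minAreaRect(cast(f,k[:,0],0,s).astype(np.float32)))
go(*p.mean(0),.042,np.radians(r[2]-45),np.pi/2)
cv2.imwrite('pics/w6.png',f['img'][:,:,::-1])"
```

```text
[ 0.57475228 -0.24902111  0.17150759]
[(array([105., 221.]), 1769.0), (array([301., 171.]), 6658.5), (array([97., 46.]), 2671.5)]
holes [44 44 44 42] [[308.2, 153.3], [280.0, 170.9], [325.4, 181.4], [297.4, 198.4]]
centre [ 0.6096 -0.2566]
((0.609577476978302, -0.2565757930278778), (0.026565071195364, 0.026293547824025154), 54.108585357666016) ((0.6037857532501221, -0.26286518573760986), (0.08699342608451843, 0.08480128645896912), 8.961267471313477)
go [0.0296 0.0204 0.13  ] turn 0.219 q7 -0.97 t 12.32
```

View pics/w6.png

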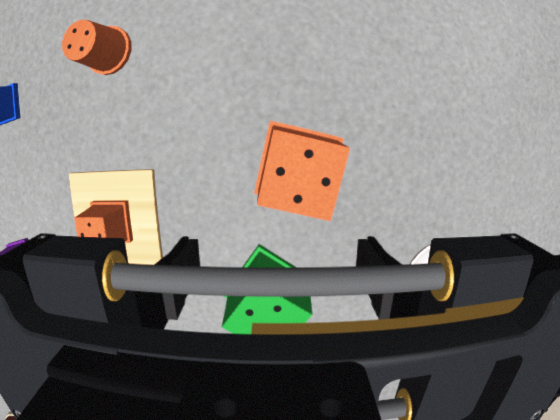

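Converted, 0.05 m / 0.6 = 0.0833, 0.03 m / 0.6 = 0.05, 0.219 rad / 3.1416 = 0.0697.

Request:
jog_arm --pt "1 0.0493 0.034 0 0.035" --pt "1 0.0493 0.034 0 0.0697" --pt "1 0.0493 0.034 0.05 0.0697" --pt "1 0.0493 0.034 0.0833 0.0697" --pt "1 0.0493 0.034 0.0833 0.0697" --pt "1 0.0493 0.034 0.0833 0.0697"

```text
t: 12.82
position: [0.6092, -0.2571, 0.1226]
eef_rot: [0.997, 0.079, -0.001, -0.001]
ft_force: [0.1, 0.1, 1.1]
width: 0.997
grasp_force: 0.0
```

```bash
python3 -c "
from h import *
go(.6096,-.2566,.042,np.radians(9.1-90))"
```

```text
go [ 0.0006 -0.0003  0.0806] turn 0.0 q7 -1.2 t 12.82
```

Converted, 0.08 m / 0.6 = 0.1333, 0.075 m / 0.6 = 0.125.

Request:
jog_arm --pt "1 0 0 0.0667 0" --pt "1 0 0 0.125 0" --pt "1 0 0 0.1333 0" --pt "1 0 0 0.1333 0" --pt "0 0 0 0.1333 0" --pt "0 0 0 0.1333 0" --pt "0 0 0 0.1333 0" --pt "0 0 0 0.1333 0" --pt "0 0 0 0.1333 0" --pt "0 0 0 0.1333 0" --pt "0 0 0 0.1333 0"

```text
t: 13.73
position: [0.611, -0.2586, 0.0447]
eef_rot: [0.997, 0.079, 0.001, 0.0]
ft_force: [-1.7, 0.6, 7.8]
width: 0.735
grasp_force: 30.1
```

```bash
python3 -c "
from h import *
go(.4805,-.0862,.16,np.radians(21.6-90))"
```

```text
go [-0.1015 -0.1906 -0.1157] turn -0.219 q7 -1.23 t 13.73
```

Converted, -0.19 m / 0.6 = -0.3167, -0.115 m / 0.6 = -0.1917, -0.219 rad / 3.1416 = -0.0697.

Request:
jog_arm --pt "0 0 0 -0.0667 0" --pt "0 0 0 -0.1333 0" --pt "0 0 0 -0.1917 0" --pt "0 -0.1683 -0.3167 -0.1917 0" --pt "0 -0.1683 -0.3167 -0.1917 -0.0318" --pt "0 -0.1683 -0.3167 -0.1917 -0.0697" --pt "0 -0.1683 -0.3167 -0.1917 -0.0697" --pt "0 -0.1683 -0.3167 -0.1917 -0.0697" --pt "0 -0.1683 -0.3167 -0.1917 -0.0697" --pt "0 -0.1683 -0.3167 -0.1917 -0.0697" --pt "0 -0.1683 -0.3167 -0.1917 -0.0697" --pt "0 -0.1683 -0.3167 -0.1917 -0.0697"

```text
t: 14.73
position: [0.4812, -0.0878, 0.1584]
eef_rot: [0.982, 0.187, 0.0, 0.0]
ft_force: [-0.3, 0.0, -0.4]
width: 0.738
grasp_force: 30.0
```

```bash
python3 -c "
from h import *
go(.4805,-.0862,.052,np.radians(21.6-90))
s,f=wrist();cv2.imwrite('pics/w7.png',f['img'][:,:,::-1])"
```

```text
go [-1.000e-04 -1.800e-03  1.064e-01] turn -0.002 q7 -1.15 t 14.73
```

View pics/w7.png

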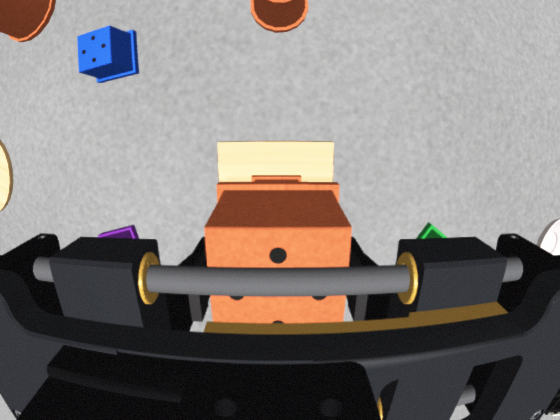

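The large square pot is held square, centred over the board with the small pot's lip showing behind it at (278,180). Lowering.

Converted, 0.1 m / 0.6 = 0.1667, 0.095 m / 0.6 = 0.1583.

Request:
jog_arm --pt "0 0.0013 -0.0033 0.0333 0" --pt "0 0.0013 -0.0033 0.0833 0" --pt "0 0.0013 -0.0033 0.1333 0" --pt "0 0.0013 -0.0033 0.1583 0" --pt "0 0.0013 -0.0033 0.1667 0" --pt "0 0.0013 -0.0033 0.1667 0" --pt "0 0.0013 -0.0033 0.1667 0"

```text
t: 15.37
position: [0.4813, -0.0848, 0.0586]
eef_rot: [0.982, 0.187, 0.0, -0.0]
ft_force: [0.2, -0.4, -0.0]
width: 0.741
grasp_force: 30.0
```

```bash
python3 -c "
from h import *
go(.4812,-.0858,.0527,np.radians(21.6-90))"
```

```text
go [-0.0004  0.0009  0.0059] turn -0.001 q7 -1.22 t 15.37
```

Converted, 0.0055 m / 0.6 = 0.0092, 0.003 m / 0.6 = 0.005.

Request:
jog_arm --pt "0 0 0.0013 0.005 0" --pt "0 0 0.0013 0.0092 0" --pt "0 0 0.0013 0.0092 0" --pt "0 0 0.0013 0.0092 0"

```text
t: 15.7
position: [0.4811, -0.0853, 0.053]
eef_rot: [0.982, 0.187, 0.0, 0.0]
ft_force: [0.3, 0.9, -0.9]
width: 0.739
grasp_force: 30.0
```

```bash
python3 -c "
from h import *
go(.4812,-.0858,.0527,np.radians(21.6-90))"
```

```text
go [-0.0001  0.0005  0.0003] turn -0.0 q7 -1.23 t 15.7
```

Converted, -0.13 m / 0.6 = -0.2167, -0.12 m / 0.6 = -0.2.

Request:
jog_arm --pt "1 0 0 0.0008 0" --pt "1 0 0 0.0008 0" --pt "1 0 0 0.0008 0" --pt "1 0 0 0.0008 0" --pt "1 0 0 0.0008 0" --pt "1 0 0 -0.0333 0" --pt "1 0 0 -0.0833 0" --pt "1 0 0 -0.15 0" --pt "1 -0.05 0 -0.2 0" --pt "1 -0.0667 0 -0.2167 0" --pt "1 -0.0667 0 -0.2167 0" --pt "1 -0.0667 0 -0.2167 0"

```text
t: 16.7
position: [0.4438, -0.1003, 0.183]
eef_rot: [0.982, 0.187, 0.001, 0.001]
ft_force: [-0.1, 0.2, -0.6]
width: 1.0
grasp_force: 0.0
```

```bash
python3 -c "
from h import *
s,f=wrist();br,wd=masks(f['img'])
k,p=holes(f,(280,190),s,.080);print(cv2.minAreaRect(p.astype(np.float32)))
cv2.imwrite('pics/w8.png',f['img'][:,:,::-1])
go(.617,-.03,.17)"
```

```text
holes [43 42 42 41] [[253.6, 164.1], [276.9, 140.8], [300.1, 164.2], [276.9, 186.9]]
centre [ 0.4799 -0.0857]
((0.4799704849720001, -0.08569145947694778), (0.026327088475227356, 0.026338424533605576), 66.52667236328125)
go [ 0.1868 -0.0012  0.0121] turn 0 q7 -1.06 t 16.75
```

View pics/w8.png

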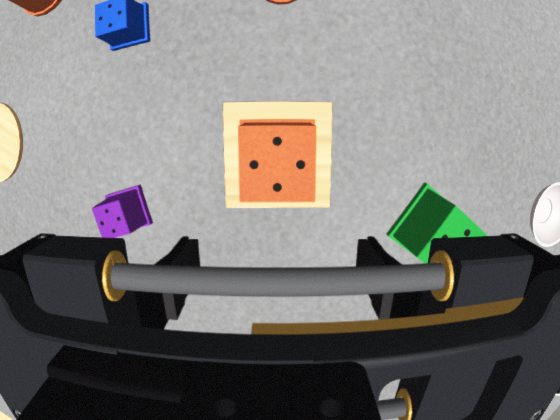

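The square stack is seated, centred and aligned: pot holes are around (277,164) and the board is at (277,155). Next is round_medium.

Converted, 0.187 m / 0.6 = 0.3117, 0.01 m / 0.6 = 0.0167.

Request:
jog_arm --pt "1 0.3117 -0.0017 0.0167 0" --pt "1 0.3117 -0.0017 0.0167 0" --pt "1 0.3117 -0.0017 0.0167 0" --pt "1 0.3117 -0.0017 0.0167 0" --pt "1 0.3117 -0.0017 0.0167 0" --pt "1 0.3117 -0.0017 0.0167 0" --pt "1 0.3117 -0.0017 0.0167 0" --pt "1 0.3117 -0.0017 0.0167 0"

```text
t: 17.42
position: [0.6163, -0.0298, 0.1708]
eef_rot: [0.982, 0.188, -0.001, -0.001]
ft_force: [-0.7, -1.0, 0.1]
width: 1.005
grasp_force: 0.0
```

```bash
python3 -c "
from h import *
s,f=wrist();br,wd=masks(f['img']);print(s['position'])
print([(cen(k).round(),cv2.contourArea(k)) for k in blobs(br,500)])
k,p=holes(f,(280,190),s,.064)
go(*p.mean(0),.036)"
```

```text
[ 0.61632821 -0.02979654  0.17081172]
[(array([279., 309.]), 1690.0), (array([284., 155.]), 2412.0), (array([ 28., 125.]), 3473.5)]
holes [14 13 13 11] [[290.7, 172.5], [297.4, 154.6], [272.6, 166.4], [279.2, 148.2]]
centre [ 0.6566 -0.0201]
go [0.0416 0.0054 0.1354] turn 0 q7 -1.37 t 17.47
```

Converted, 0.135 m / 0.6 = 0.225, 0.13 m / 0.6 = 0.2167.

Request:
jog_arm --pt "1 0.0693 0.009 0.05 0" --pt "1 0.0693 0.009 0.0833 0" --pt "1 0.0693 0.009 0.15 0" --pt "1 0.0693 0.009 0.2167 0" --pt "1 0.0693 0.009 0.225 0" --pt "1 0.0693 0.009 0.225 0" --pt "0 0.0693 0.009 0.225 0" --pt "0 0.0693 0.009 0.225 0" --pt "0 0.0693 0.009 0.225 0" --pt "0 0.0693 0.009 0.225 0" --pt "0 0.0693 0.009 0.225 0" --pt "0 0.0693 0.009 0.225 0"

```text
t: 18.47
position: [0.6582, -0.0199, 0.0384]
eef_rot: [0.982, 0.187, 0.001, 0.0]
ft_force: [-0.0, -0.3, 1.0]
width: 0.632
grasp_force: 0.0
```

Request:
jog_arm --pt "0 0 0 0 0" --pt "0 0 0 0 0" --pt "0 0 0 0 0" --pt "0 0 0 0 0"

```text
t: 18.8
position: [0.6579, -0.0198, 0.0378]
eef_rot: [0.982, 0.187, 0.0, -0.0]
ft_force: [-1.3, -0.1, 2.3]
width: 0.506
grasp_force: 30.0
```

```bash
python3 -c "
from h import *
go(.374,.285,.161)"
```

```text
go [-0.1518 -0.3879 -0.1233] turn 0 q7 -1.45 t 18.8
```

Converted, -0.388 m / 0.6 = -0.6467, -0.12 m / 0.6 = -0.2.

Request:
jog_arm --pt "0 0 0 -0.0667 0" --pt "0 0 0 -0.1333 0" --pt "0 0 0 -0.2 0" --pt "0 -0.2533 -0.6467 -0.205 0" --pt "0 -0.2533 -0.6467 -0.205 0" --pt "0 -0.2533 -0.6467 -0.205 0" --pt "0 -0.2533 -0.6467 -0.205 0" --pt "0 -0.2533 -0.6467 -0.205 0" --pt "0 -0.2533 -0.6467 -0.205 0" --pt "0 -0.2533 -0.6467 -0.205 0" --pt "0 -0.2533 -0.6467 -0.205 0" --pt "0 -0.2533 -0.6467 -0.205 0"

```text
t: 19.8
position: [0.4005, 0.2555, 0.1603]
eef_rot: [0.982, 0.187, 0.0, 0.0]
ft_force: [-0.1, 0.3, 0.1]
width: 0.503
grasp_force: 29.9
```

Request:
jog_arm --pt "0 -0.045 -0.115 0 0" --pt "0 -0.045 -0.115 0 0" --pt "0 -0.045 -0.115 0 0" --pt "0 -0.045 -0.115 0 0" --pt "0 -0.045 -0.115 0 0"

```text
t: 20.22
position: [0.3521, 0.3081, 0.1602]
eef_rot: [0.982, 0.187, 0.0, 0.0]
ft_force: [0.0, -0.2, -0.2]
width: 0.505
grasp_force: 29.9
```

```bash
python3 -c "
from h import *
s,f=wrist();br,wd=masks(f['img']);print(s['position'])
go(.375,.2855,.046)
cv2.imwrite('pics/w9.png',f['img'][:,:,::-1])"
```

```text
[0.35208057 0.30813382 0.16017683]
go [0.0128 0.0289 0.1141] turn 0 q7 -2.05 t 20.27
```

View pics/w9.png

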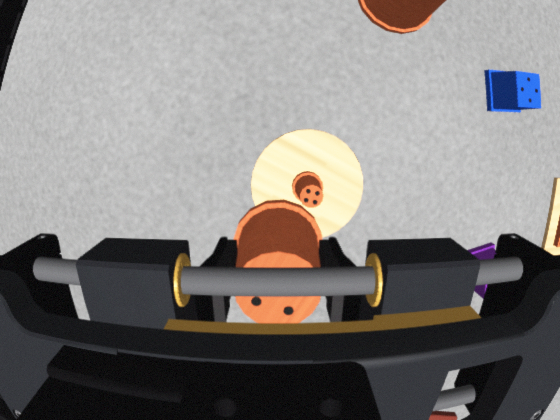

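Converted, 0.03 m / 0.6 = 0.05, 0.0289 m / 0.6 = 0.0482.

Request:
jog_arm --pt "0 0.0213 0.0482 0 0" --pt "0 0.0213 0.0482 0 0" --pt "0 0.0213 0.0482 0.05 0" --pt "0 0.0213 0.0482 0.05 0" --pt "0 0.0213 0.0482 0.05 0" --pt "0 0.0213 0.0482 0.05 0"

```text
t: 20.77
position: [0.3745, 0.2863, 0.1308]
eef_rot: [0.982, 0.187, -0.0, -0.0]
ft_force: [-0.2, -0.1, 0.3]
width: 0.503
grasp_force: 29.9
```

```bash
python3 -c "
from h import *
go(.375,.2855,.0458)"
```

```text
go [0.0002 0.0009 0.085 ] turn 0 q7 -2.02 t 20.77
```

Converted, 0.082 m / 0.6 = 0.1367, 0.08 m / 0.6 = 0.1333.

Request:
jog_arm --pt "0 0.0003 0.0015 0.0417 0" --pt "0 0.0003 0.0015 0.0833 0" --pt "0 0.0003 0.0015 0.1167 0" --pt "0 0.0003 0.0015 0.1333 0" --pt "0 0.0003 0.0015 0.1367 0" --pt "0 0.0003 0.0015 0.1367 0" --pt "0 0.0003 0.0015 0.1367 0"

```text
t: 21.35
position: [0.3755, 0.2865, 0.0496]
eef_rot: [0.982, 0.187, 0.001, -0.0]
ft_force: [-0.4, 0.7, -0.4]
width: 0.504
grasp_force: 29.9
```

```bash
python3 -c "
from h import *
go(.375,.2855,.0458)"
```

```text
go [-0.0008  0.0007  0.0038] turn 0 q7 -2.13 t 21.35
```

Converted, 0.0037 m / 0.6 = 0.0062, 0.002 m / 0.6 = 0.0033.

Request:
jog_arm --pt "0 -0.0013 0.0012 0.0033 0" --pt "0 -0.0013 0.0012 0.0062 0" --pt "0 -0.0013 0.0012 0.0062 0" --pt "0 -0.0013 0.0012 0.0062 0"

```text
t: 21.68
position: [0.375, 0.2851, 0.0456]
eef_rot: [0.982, 0.187, 0.001, -0.0]
ft_force: [-0.8, -0.5, 6.4]
width: 0.506
grasp_force: 30.1
```

Request:
jog_arm --pt "1 0 0 0 0" --pt "1 0 0 0 0" --pt "1 0 0 0 0" --pt "1 0 0 0 0" --pt "1 0 0 0 0" --pt "1 0 0 -0.0333 0" --pt "1 0 0 -0.0833 0" --pt "1 0 0 -0.15 0" --pt "1 -0.05 0 -0.2 0" --pt "1 -0.0667 0 -0.2167 0" --pt "1 -0.0667 0 -0.2167 0" --pt "1 -0.0667 0 -0.2167 0"

```text
t: 22.68
position: [0.3376, 0.2699, 0.175]
eef_rot: [0.982, 0.187, 0.001, 0.001]
ft_force: [0.4, -1.0, 0.1]
width: 1.0
grasp_force: 0.0
```

```bash
python3 -c "
from h import *
s,f=wrist();br,wd=masks(f['img'])
k,p=holes(f,(280,170),s,.072);print(cv2.minAreaRect(p.astype(np.float32)))
k=max([k for k in blobs(wd,2000) if cen(k)[1]<260 and cen(k)[0]<400],key=cv2.contourArea)
print(cv2.minEnclosingCircle(cast(f,k[:,0],.008,s).astype(np.float32)))
cv2.imwrite('pics/w10.png',f['img'][:,:,::-1])
go(.555,.26,.18)"
```

```text
holes [15 15 14 12] [[289.5, 157.9], [264.5, 169.9], [270.7, 151.5], [282.8, 176.3]]
centre [0.3739 0.2846]
((0.3739282190799713, 0.2845965623855591), (0.01585324853658676, 0.015733743086457253), 2.032799243927002)
((0.37299346923828125, 0.28524208068847656), 0.05518500134348869)
go [ 0.1988  0.0889 -0.0057] turn 0 q7 -1.92 t 22.73
```

View pics/w10.png

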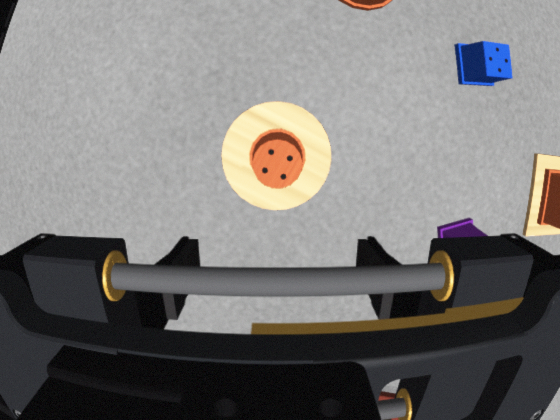

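Medium is down over small and centred, with its holes around (277,164). Next is round_large.

The rows are not in the units I measure in: shifts go in shares of 0.6 m and turns go in shares of pi rad. I convert before sending: 0.199 m / 0.6 = 0.3317, 0.089 m / 0.6 = 0.1483.

Request:
jog_arm --pt "1 0.3317 0.1483 -0.0167 0" --pt "1 0.3317 0.1483 -0.0167 0" --pt "1 0.3317 0.1483 -0.0167 0" --pt "1 0.3317 0.1483 -0.0167 0" --pt "1 0.3317 0.1483 -0.0167 0" --pt "1 0.3317 0.1483 -0.0167 0" --pt "1 0.3317 0.1483 -0.0167 0" --pt "1 0.3317 0.1483 -0.0167 0"

```text
t: 23.4
position: [0.5545, 0.2607, 0.1818]
eef_rot: [0.982, 0.187, -0.002, -0.001]
ft_force: [-0.5, 0.5, -0.3]
width: 0.994
grasp_force: 0.0
```

```bash
python3 -c "
from h import *
s,f=wrist();br,wd=masks(f['img']);print(s['position'])
print([(cen(k).round(),cv2.contourArea(k)) for k in blobs(br,500)])
k,p=holes(f,(280,190),s,.084);print(cv2.minAreaRect(p.astype(np.float32)))
go(*p.mean(0),.056)"
```

```text
[0.55452124 0.26069315 0.18179611]
[(array([205., 318.]), 1090.0), (array([278., 158.]), 5585.0)]
holes [48 44 44 43] [[271.3, 143.5], [298.9, 157.6], [284.9, 184.6], [257.3, 171.1]]
centre [0.5909 0.2747]
((0.5908228158950806, 0.27468937635421753), (0.024296773597598076, 0.024313336238265038), 84.49829864501953)
go [0.0399 0.0012 0.1265] turn 0 q7 -1.91 t 23.45
```

Converted, 0.126 m / 0.6 = 0.21, 0.12 m / 0.6 = 0.2.

Request:
jog_arm --pt "1 0.0665 0.002 0.0333 0" --pt "1 0.0665 0.002 0.0667 0" --pt "1 0.0665 0.002 0.1 0" --pt "1 0.0665 0.002 0.15 0" --pt "1 0.0665 0.002 0.2 0" --pt "1 0.0665 0.002 0.21 0" --pt "1 0.0665 0.002 0.21 0" --pt "0 0.0665 0.002 0.21 0" --pt "0 0.0665 0.002 0.21 0" --pt "0 0.0665 0.002 0.21 0" --pt "0 0.0665 0.002 0.21 0" --pt "0 0.0665 0.002 0.21 0"

```text
t: 24.45
position: [0.5931, 0.2748, 0.0603]
eef_rot: [0.982, 0.187, 0.001, -0.0]
ft_force: [-0.8, -0.7, 6.0]
width: 0.77
grasp_force: 30.2
```

Request:
jog_arm --pt "0 0 0 0 0" --pt "0 0 0 0 0" --pt "0 0 0 0 0"

```text
t: 24.7
position: [0.5932, 0.2747, 0.0603]
eef_rot: [0.982, 0.187, 0.001, -0.0]
ft_force: [-0.4, 0.0, 6.5]
width: 0.77
grasp_force: 30.2
```

```bash
python3 -c "
from h import *
go(.3735,.285,.182)"
```

```text
go [-0.2002 -0.0904 -0.1222] turn 0 q7 -1.98 t 24.7
```

Converted, -0.198 m / 0.6 = -0.33, -0.122 m / 0.6 = -0.2033.

Request:
jog_arm --pt "0 0 0 -0.0667 0" --pt "0 0 0 -0.1333 0" --pt "0 0 0 -0.2 0" --pt "0 -0.33 -0.15 -0.2033 0" --pt "0 -0.33 -0.15 -0.2033 0" --pt "0 -0.33 -0.15 -0.2033 0" --pt "0 -0.33 -0.15 -0.2033 0" --pt "0 -0.33 -0.15 -0.2033 0" --pt "0 -0.33 -0.15 -0.2033 0" --pt "0 -0.33 -0.15 -0.2033 0" --pt "0 -0.33 -0.15 -0.2033 0" --pt "0 -0.33 -0.15 -0.2033 0"

```text
t: 25.7
position: [0.3764, 0.2847, 0.181]
eef_rot: [0.982, 0.187, 0.001, -0.0]
ft_force: [0.3, -0.5, -1.3]
width: 0.771
grasp_force: 29.8
```

```bash
python3 -c "
from h import *
s,f=wrist();cv2.imwrite('pics/w11.png',f['img'][:,:,::-1])
go(.3755,.2858,.0683)"
```

```text
go [-0.0005 -0.0013  0.1125] turn 0 q7 -1.97 t 25.75
```

View pics/w11.png

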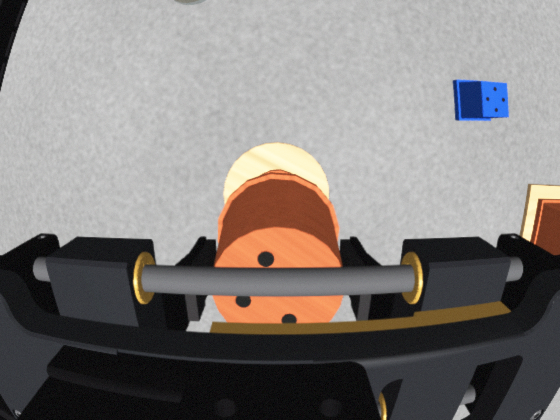

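round_large is held at (278,240) over the board at (277,185). Lowering.

Converted, 0.108 m / 0.6 = 0.18, 0.1 m / 0.6 = 0.1667.

Request:
jog_arm --pt "0 -0.0008 -0.0022 0.025 0" --pt "0 -0.0008 -0.0022 0.0667 0" --pt "0 -0.0008 -0.0022 0.1083 0" --pt "0 -0.0008 -0.0022 0.1417 0" --pt "0 -0.0008 -0.0022 0.1667 0" --pt "0 -0.0008 -0.0022 0.18 0" --pt "0 -0.0008 -0.0022 0.18 0" --pt "0 -0.0008 -0.0022 0.18 0" --pt "0 -0.0008 -0.0022 0.18 0"

```text
t: 26.5
position: [0.3749, 0.2865, 0.0734]
eef_rot: [0.982, 0.187, 0.0, -0.0]
ft_force: [1.6, -0.7, -0.9]
width: 0.768
grasp_force: 29.8
```

```bash
python3 -c "
from h import *
go(.3755,.2858,.0683)"
```

```text
go [0.0003 0.0009 0.0051] turn 0 q7 -2.11 t 26.5
```

Converted, 0.005 m / 0.6 = 0.0083, 0.003 m / 0.6 = 0.005.

Request:
jog_arm --pt "0 0.0005 0.0015 0.005 0" --pt "0 0.0005 0.0015 0.0083 0" --pt "0 0.0005 0.0015 0.0083 0" --pt "0 0.0005 0.0015 0.0083 0"

```text
t: 26.83
position: [0.3756, 0.2854, 0.0682]
eef_rot: [0.982, 0.187, 0.001, -0.0]
ft_force: [-0.4, -1.0, 3.9]
width: 0.77
grasp_force: 30.1
```

Request:
jog_arm --pt "1 0 0 0 0" --pt "1 0 0 0 0" --pt "1 0 0 0 0" --pt "1 0 0 0 0" --pt "1 0 0 0 0" --pt "1 0 0 -0.0333 0" --pt "1 0 0 -0.0833 0" --pt "1 0 0 -0.15 0" --pt "1 -0.05 0 -0.2 0" --pt "1 -0.0667 0 -0.2167 0" --pt "1 -0.0667 0 -0.2167 0" --pt "1 -0.0667 0 -0.2167 0"

```text
t: 27.83
position: [0.3381, 0.2703, 0.1979]
eef_rot: [0.982, 0.187, 0.001, 0.001]
ft_force: [0.0, 0.4, -0.3]
width: 0.996
grasp_force: 0.0
```

```bash
python3 -c "
from h import *
s,f=wrist();br,wd=masks(f['img'])
k,p=holes(f,(280,170),s,.092);print(cv2.minAreaRect(p.astype(np.float32)))
k=max([k for k in blobs(wd,1500) if cen(k)[1]<260 and cen(k)[0]<400],key=cv2.contourArea)
print(cv2.minEnclosingCircle(cast(f,k[:,0],.008,s).astype(np.float32)))
t=grab_frame('scene')
a=cv2.resize(f['img'],(440,330));b=cv2.resize(t['img'][80:290,180:360],(360,420));o=np.zeros((420,800,3),np.uint8);o[:330,:440]=a;o[:,440:]=b
cv2.imwrite('pics/w12.png',o[:,:,::-1])"
```

```text
holes [43 42 41 41] [[270.5, 144.4], [257.2, 171.1], [297.2, 158.0], [283.9, 184.1]]
centre [0.3738 0.2844]
((0.37378576397895813, 0.28439539670944214), (0.02420208789408207, 0.02417938783764839), 84.88285827636719)
((0.3730483651161194, 0.2853013873100281), 0.05528765544295311)
```

View pics/w12.png

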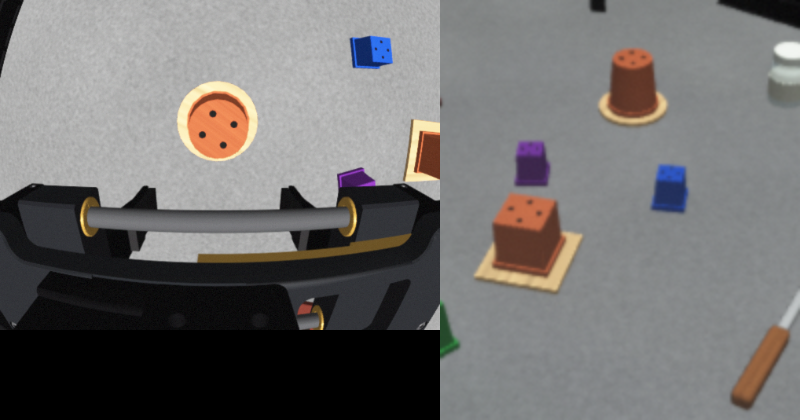

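Both stacks sit flat and centred: the round pot is at (218,125) on its disc, and the square pot is at (527,232), squared on its board. Handing in.

```bash
python3 -c "
from plant import *
print(sign_off())"
```

```text
the job is handed in; nothing more can be done
None
```

Both stacks are nested mouth down, smallest pot first, each within about 1 mm of its board's centre, with the square stack squared up to its board; I left the jar, dish, dibber and look-alikes alone and handed in at about 28 s.

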